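# Change over the samples in the latched slide-out tray

### The arm

A 6-joint arm with a two-finger parallel gripper is mounted at the origin on the work surface. World frame = base frame: x ahead of the robot, y to its left, z up, the work surface at z = 0. Lengths are in m, angles in degrees, forces in N, time in s.
With the tool pointing down it reaches from about 0.4 to 0.825 m from the base axis. Payload 7 kg.
Tool frame: the origin (TCP) lies midway between the tips of the shut fingers; the grasp point (between the pads) lies 19 mm behind it; z points along the fingers, y is the direction in which the jaws open and shut (so a half turn about z gives the same grasp; the last joint's range is limited). The gripper opens to 88 mm and grips with 3 to 60 N. Pads are 19 mm wide; open, the fingers measure 130 mm over their backs; the gripper's body (78 mm by 193 mm) begins 47 mm behind the grasp point.
Start: joints at [-55.628, 20.546, 0.682, 0, -70.136, -16.507], TCP at [0.207, -0.642, 0.227] pointing down, gripper open.
Joint ranges: [-176.03, 176.03], [-82.01, 121.73], [-58.28, 71.71], [-173.87, 95.51], [-174.79, -0.11], [-173.66, 173.66]. Speed limits (degrees/s): [136.94, 136.94, 172.46, 180, 180, 180].

### API

Orientations are given as [roll, pitch, yaw] about the fixed x, y, z axes, in that order (R = Rz(yaw) Ry(pitch) Rx(roll)).
In Python, from plant import ctrl gives the robot as it stands. The module is installed in compiled form; this text tells all that it offers.
- The arm moves only by the tool arm_command, never from a script. Its argument "targets" is a list that holds one entry, the list of rows, each a list of 7 numbers: the turn, a rotation vector about the world's x, y, z in rad, then the shift along the world's x, y, z in cm, then the opening, from 0 (shut) to 1 (fully open). A call has 1 to 8 rows; each row is the pose to reach, as a shift and turn from the pose commanded when the call began; what a row does not reach only later rows make up. A row lasts 1/12 s, in which the tool goes at most 41.7 mm and 7.16 degrees, less where a joint would pass 70% of its speed; a pose out of reach is approached as far as the arm can. A call with a gripper value outside its range is refused whole. The fingers move at their own pace and stop on an object; the grip force is fixed at half the most. Time passes only in rows, so rows that repeat a pose let the fingers close. It gives the time, the measured TCP pose, the force and the opening at its end, in the units of the state.
- ctrl.get_obs(): the state, without advancing time (a new reading comes with each control period).
- ctrl.snapshot(name): name is "scene" or "side" or "wrist"; returns the picture (384x512x3 uint8, blue, green, red); there is no depth.
- ctrl.camera_model(name): a dict with "K" (3x3 intrinsics, pixels), "xyz" and "rotation" of the camera in the world. Camera axes: x right, y up, looking along -z (the intrinsics and any distortion apply to the point x, -y, -z); pixel columns grow to the right and rows downward; lengths in m; the calibration is good to about 2 mm. A picture is of the moment at which its call begins: read the wrist's pose just before it. camera_model takes no time and is no camera call; for the wrist camera it gives the pose at the moment of the call.
- ctrl.close_job(): hands the job in, once; it reports no verdict.
The state is a dict: "clock": time; "joint_pos": joint angles; "qvel": joint speeds; "tau": joint torques, N m; "tool_pos": TCP position; "orientation": TCP orientation; "force": force on the tool from outside, world axes, zero at the start; "moment": the same for the moment, N m; "opening": finger opening in m.
Only numpy, scipy, OpenCV 4.12 (cv2) and the standard library are available. Lean on these libraries where they do the work, as an engineer would, in place of code of your own. Each camera call takes 0.05 s, during which the arm holds its last target. There are 200 camera calls.

### The job

Lift the draw latch's lever over until its wire bail springs free, lay the lever back on the roof, and pull the tray out until it locks. Take every square bottle out of the tray and stand it in the steel dish, and stand every round jar from the mat upright in a tray pocket of its own. Then press the release button and push the tray fully home, leaving the latch undone and the things standing around where they are.

Things in the scene. Friction and masses are not known exactly. Their poses are not given: they have to be found in the camera images.
- latch_hinge (a point): pivot of the draw latch's lever, fixed on the roof of the unit: a white metal box (320 mm wide, 270 mm deep, 115 mm high) standing on the bench with its sliding tray in the open front. This point's axes: x runs straight into the unit (away from its front panel), y along its width, z up; the unit stands at any yaw within about 10 degrees. The pivot lies 14 mm behind the plane of the opening and 16 mm above the roof, 62 mm to the +y side of the middle of its width
- lever_grip (a point): middle of the black grip (30 mm long, 20 mm wide across y, 9 mm thick, sloping up 25 degrees to the rear) at the end of the steel latch lever. Closed, the lever lies back along the roof and this point is 62 mm behind and 13.5 mm above the hinge, 29 mm above the roof, free on both sides. It turns in a circle about the hinge (y axis): up, then forward over the front
- latch_lever (a joint): angle of the latch lever, rad: 0 closed (lying back), 1.6 upright, up to 2.9 leaning over the front. The first 0.3 rad pull against the latch's spring (about 3 N at the grip), then it goes past centre and slack; at about 2 rad (go to 2.2) the wire bail slips off the keeper and springs up against the lever, where it stays when the lever is laid back. The lever falls to either side by its own weight if let go
- bail_bar (a point): middle of the crossbar of the latch's wire bail (33 mm wide, 5 mm thick bar). Closed, it is hooked under the keeper's lip; free, it lies folded against the lever
- keeper (a point): the spot in the hooked keeper, on a 14 mm wide steel upright on the tray's front panel, where the bail's crossbar sits when the latch is closed (the two points coincide then). Its top is 139 mm above the bench
- tray (a joint): how far the tray is slid out to the front (unit's -x), m: 0 home, 0.125 when locked out, end stop 0.129. It slides with up to 5 N and a spring draws it back (2.5 N when out, so that let go unlocked it runs back to roughly half-way); pulled to the stop it rides over a spring catch and stays locked at 0.125
- tray_handle (a point): middle of the tray's handle: a horizontal steel bar 120 mm long across y, 10 mm thick, 42 mm in front of the front panel's outer face, 95 mm above the bench (the panel is 80 mm high); moves with the tray
- tray_mid (a point): middle of the tray's floor, moves with the tray; axes as the unit's (x into the unit, y across, z up), 30 mm above the bench. Four pockets in one row across y, centres at y = -93, -31, +31, +93 mm, x = 0; each 54 mm square between ribs 12 mm high (grip things above these). Tray out: front panel's inner face (80 mm high) 50 mm before the row's line, roof's edge (115 mm high) 75 mm behind it
- release_top (a point): top of the round grey release button (24 mm across, stands 13 mm out of the roof, near the front corner on the unit's -y side). Pressed down it unlocks the slid-out tray, which then draws back by its spring, and need not be held once the tray has moved 20 mm; push the tray the rest of the way home
- release (a joint): button travel, m: 0 up, 0.008 fully down; 6.5 mm or more unlocks the tray; fully down takes about 5 N. It dips for a moment by itself as the tray rides over the catch
- dish_in (a point): middle of the inner floor (3 mm above the bench) of the shallow steel dish, 170 mm (its x) by 150 mm (its y) outside, walls 3 mm thick and 12 mm high; fixed
- jar0_center (a point): centre (half-way up) of a round glass sample jar with a white cap, 40 mm across, 56 mm high, 90 g, bottom-heavy (thick glass base), standing on the paper mat beside the unit at the start; z axis up through the cap. Not every jar is there every time (then None from the start)
- jar1_center (a point): centre (half-way up) of a round glass sample jar with a white cap, 40 mm across, 56 mm high, 90 g, bottom-heavy (thick glass base), standing on the paper mat beside the unit at the start; z axis up through the cap. Not every jar is there every time (then None from the start)
- jar2_center (a point): centre (half-way up) of a round glass sample jar with a white cap, 40 mm across, 56 mm high, 90 g, bottom-heavy (thick glass base), standing on the paper mat beside the unit at the start; z axis up through the cap. Not every jar is there every time (then None from the start)
- jar3_center (a point): centre (half-way up) of a round glass sample jar with a white cap, 40 mm across, 56 mm high, 90 g, bottom-heavy (thick glass base), standing on the paper mat beside the unit at the start; z axis up through the cap. Not every jar is there every time (then None from the start)
- vial0_center (a point): centre (half-way up) of a square white bottle with a narrow round cap, treated as 38 mm square over its whole 56 mm height, sides along the pockets, 80 g, standing in a tray pocket at the start; z axis up through the cap. Not every bottle is there every time (then None from the start)
- vial1_center (a point): centre (half-way up) of a square white bottle with a narrow round cap, treated as 38 mm square over its whole 56 mm height, sides along the pockets, 80 g, standing in a tray pocket at the start; z axis up through the cap. Not every bottle is there every time (then None from the start)
- vial2_center (a point): centre (half-way up) of a square white bottle with a narrow round cap, treated as 38 mm square over its whole 56 mm height, sides along the pockets, 80 g, standing in a tray pocket at the start; z axis up through the cap. Not every bottle is there every time (then None from the start)
- washer_center (a point): bystander: white plastic bottle, 68 mm across, 150 mm high, centre half-way up
- tubes_center (a point): bystander: white tube rack 70 x 200 mm, tubes up to 88 mm high, centre of its 50 mm high block
- tipbox_center (a point): bystander: grey box with a clear lid, 120 x 85 x 70 mm, centre half-way up
Not all that is in view belongs to the job. Leave any green look-alike of the part that bears jar0_center alone. Leave any purple look-alike of the part that bears jar2_center alone.

How it is judged (in metres and radians):
On the way, in this order (a step that is already met when the one before it is completed fails the run):
1. the latch is undone and its lever laid back: the bail's bar is over 30 mm clear of the keeper (distance between bail_bar and keeper above 0.03 m and value of joint latch_lever below 0.6 rad), for 0.3 s.
2. the tray is out and locked, let go (value of joint tray above 0.12 m and contact force between the fingers and unit below 0.3 N), for 0.5 s.
3. with the tray still out, every jar stands in a pocket and every bottle in the dish (value of joint tray above 0.11 m and x of jar0_center in the frame of tray_mid between -0.028 and 0.028 m and y of jar0_center in the frame of tray_mid between -0.13 and 0.13 m and z of jar0_center in the frame of tray_mid between 0.022 and 0.034 m and angle between each of jar0_center, jar1_center, jar2_center, jar3_center, vial0_center, vial1_center, vial2_center's own z axis and vertical below 0.15 rad and x of jar1_center in the frame of tray_mid between -0.028 and 0.028 m and y of jar1_center in the frame of tray_mid between -0.13 and 0.13 m and z of jar1_center in the frame of tray_mid between 0.022 and 0.034 m and x of jar2_center in the frame of tray_mid between -0.028 and 0.028 m and y of jar2_center in the frame of tray_mid between -0.13 and 0.13 m and z of jar2_center in the frame of tray_mid between 0.022 and 0.034 m and x of jar3_center in the frame of tray_mid between -0.028 and 0.028 m and y of jar3_center in the frame of tray_mid between -0.13 and 0.13 m and z of jar3_center in the frame of tray_mid between 0.022 and 0.034 m and x of vial0_center in the frame of dish_in between -0.075 and 0.075 m and y of vial0_center in the frame of dish_in between -0.065 and 0.065 m and z of vial0_center in the frame of dish_in between 0.022 and 0.034 m and x of vial1_center in the frame of dish_in between -0.075 and 0.075 m and y of vial1_center in the frame of dish_in between -0.065 and 0.065 m and z of vial1_center in the frame of dish_in between 0.022 and 0.034 m and x of vial2_center in the frame of dish_in between -0.075 and 0.075 m and y of vial2_center in the frame of dish_in between -0.065 and 0.065 m and z of vial2_center in the frame of dish_in between 0.022 and 0.034 m), for 0.3 s.
4. the release button is pressed (value of joint release above 0.006 m), for 0.05 s.
At the end, for the whole second after the job is handed in: The tray is within 5 mm of fully home and still, the bail's bar is over 30 mm from the keeper with the lever lying back (under 0.6 rad), every jar stands upright (within 0.15 rad) on the floor of a tray pocket, every square bottle stands upright (within 0.15 rad) on the dish's floor (all of step 1 and value of joint tray below 0.005 m and velocity of joint tray below 0.01 m/s and x of jar0_center in the frame of tray_mid between -0.028 and 0.028 m and y of jar0_center in the frame of tray_mid between -0.13 and 0.13 m and z of jar0_center in the frame of tray_mid between 0.022 and 0.034 m and angle between each of jar0_center, jar1_center, jar2_center, jar3_center, vial0_center, vial1_center, vial2_center's own z axis and vertical below 0.15 rad and x of jar1_center in the frame of tray_mid between -0.028 and 0.028 m and y of jar1_center in the frame of tray_mid between -0.13 and 0.13 m and z of jar1_center in the frame of tray_mid between 0.022 and 0.034 m and x of jar2_center in the frame of tray_mid between -0.028 and 0.028 m and y of jar2_center in the frame of tray_mid between -0.13 and 0.13 m and z of jar2_center in the frame of tray_mid between 0.022 and 0.034 m and x of jar3_center in the frame of tray_mid between -0.028 and 0.028 m and y of jar3_center in the frame of tray_mid between -0.13 and 0.13 m and z of jar3_center in the frame of tray_mid between 0.022 and 0.034 m and x of vial0_center in the frame of dish_in between -0.075 and 0.075 m and y of vial0_center in the frame of dish_in between -0.065 and 0.065 m and z of vial0_center in the frame of dish_in between 0.022 and 0.034 m and x of vial1_center in the frame of dish_in between -0.075 and 0.075 m and y of vial1_center in the frame of dish_in between -0.065 and 0.065 m and z of vial1_center in the frame of dish_in between 0.022 and 0.034 m and x of vial2_center in the frame of dish_in between -0.075 and 0.075 m and y of vial2_center in the frame of dish_in between -0.065 and 0.065 m and z of vial2_center in the frame of dish_in between 0.022 and 0.034 m); the robot touches nothing.
It fails at once if a bystander is pushed more than 40 mm or tipped (distance of any of washer_center, tubes_center, tipbox_center from where it was at the start of the episode above 0.04 m or angle between any of washer_center, tubes_center, tipbox_center's own z axis and vertical above 0.4 rad).
Of jar0, jar1, jar2, jar3 only 2 to 4 are there at a start; the rules pass over those that are not, and their reading is None.
Of vial0, vial1, vial2 only 1 to 2 are there at a start; the rules pass over those that are not, and their reading is None.
At some moment in a run one of jar0, jar1, jar2, jar3 may be knocked a few centimetres aside while the robot is not near it.
It also fails if it takes over 210 s, if anything falls off the work surface, if the arm or the gripper's body presses on something with over 40 N, if the wrist force passes 120 N, or if a joint passes its speed limit or range.

## Working session

There is one attempt and no reset: what is moved stays moved. The work goes in short steps, Python scripts to look and compute and a tool call to move; the robot and the scene stay as the last step left them, time stands still between calls to the robot, and variables do not carry over. Pictures are saved under pics/ and viewed, about 12 in all and at most 16, crops included, and the job is handed in when it is done.

Besides the shell and the picture viewer there is one more tool, called after "Request:" in YAML: its name, and indented under it one key for each argument. arm_command: Moves the arm, as the interface text tells. Its arguments: {"type":"object","properties":{"targets":{"type":"array","items":{"type":"array","items":{"type":"array","items":{"type":"number"}}}}},"required":["targets"]}

```bash
mkdir -p pics; cat > h.py <<'E'
import numpy as np, cv2, sys
from plant import ctrl
def snap(n,f,crop=None,s=1):
    m=ctrl.camera_model(n); im=ctrl.snapshot(n); cv2.imwrite('pics/'+f+'_raw.png',im)
    np.save('pics/'+f+'.npy',{k:np.array(v) for k,v in m.items()},allow_pickle=True)
    return im,m
def ray(m,u,v):
    K=np.array(m['K']);d=np.array([(u-K[0,2])/K[0,0],-(v-K[1,2])/K[1,1],-1.])
    return np.array(m['xyz']),np.array(m['rotation'])@d
def at_z(m,u,v,z):
    o,d=ray(m,u,v);return o+d*(z-o[2])/d[2]
def proj(m,p):
    K=np.array(m['K']);q=np.array(m['rotation']).T@(np.array(p)-np.array(m['xyz']))
    return K[0,0]*q[0]/-q[2]+K[0,2],K[1,2]+K[1,1]*(-q[1])/-q[2]
def tri(rs):
    A=0;b=0
    for o,d in rs:
        d=d/np.linalg.norm(d);P=np.eye(3)-np.outer(d,d);A=A+P;b=b+P@o
    x=np.linalg.solve(A,b);return x,[np.linalg.norm((np.eye(3)-np.outer(d,d)/(d@d))@(x-o)) for o,d in rs]
def load(f):return np.load('pics/'+f+'.npy',allow_pickle=True).item()
E
python3 - <<'E'
from h import *
print(ctrl.get_obs())
ims=[]
for n in ('scene','side'):
    im,m=snap(n,n+'0');print(n,m)
    cv2.imwrite('pics/%s0v.png'%n,cv2.resize(im,(800,600),interpolation=cv2.INTER_CUBIC))
E
```

```text
{'clock': 0.0, 'joint_pos': array([-5.56298312e+01,  2.05906902e+01,  6.33418194e-01, -2.16977168e-02,
       -7.01363748e+01, -1.65082019e+01]), 'qvel': array([-0.00994475,  0.08835391,  0.08485983, -0.03697663, -0.0145134 ,
        0.07255972]), 'tau': array([ 1.33079542e-03, -5.82723355e+01,  2.93060428e+01,  6.99736252e+00,
        6.99873941e-03, -1.46209027e-04]), 'tool_pos': array([ 0.20688054, -0.64198783,  0.22562344]), 'orientation': array([ 1.79904417e+02, -7.05632927e-03, -1.62145416e+02]), 'force': array([-0.41898774,  0.31409995,  0.4318586 ]), 'moment': array([ 0.05568803,  0.00886291, -0.0111815 ]), 'opening': 0.08725916284728108}
scene {'K': array([[357.46484197,   0.        , 258.19014283],
       [  0.        , 357.46484197, 186.99670557],
       [  0.        ,   0.        ,   1.        ]]), 'xyz': array([1.15328259, 0.0020408 , 0.90191913]), 'rotation': array([38.23015082,  1.03043113, 93.0032454 ])}
side {'K': array([[442.29990601,   0.        , 252.93814258],
       [  0.        , 442.29990601, 196.90255348],
       [  0.        ,   0.        ,   1.        ]]), 'xyz': array([ 0.17609107, -0.98803609,  1.271148  ]), 'rotation': array([ 41.95448956,   0.24835324, -20.71927336])}
```

View pics/scene0v.png

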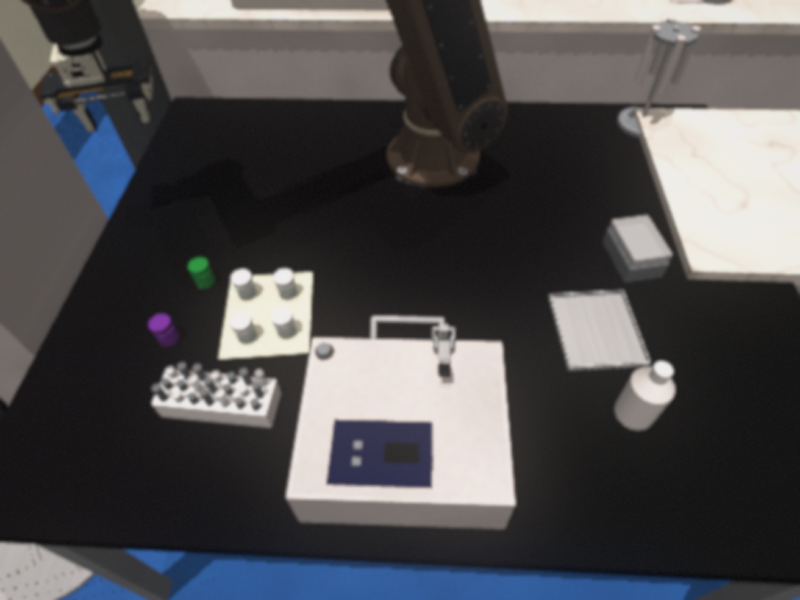

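View pics/side0v.png

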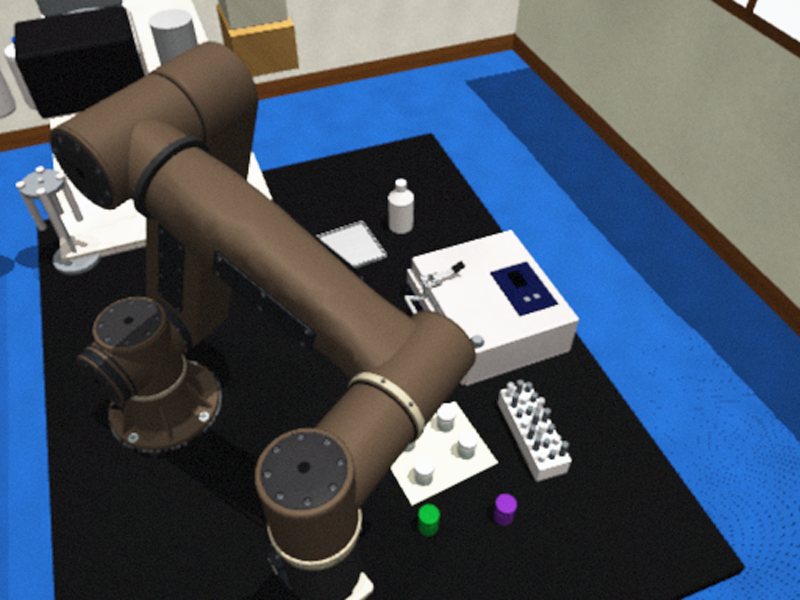

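The scene view shows all four white jars on the mat (caps at about (241,277), (284,277), (243,321), (284,315)). It also shows the green and purple decoys at (200,265) and (161,324), the unit roof with front corners (312,340) and (502,341), the lever grip at (445,368), the button at (323,350), and the dish corners.

```bash
python3 - <<'E'
s=open('h.py').read()
s=s.replace("def ray(m","from scipy.spatial.transform import Rotation as Ro\ndef RR(m): return Ro.from_euler('xyz',m['rotation'],degrees=True).as_matrix()\ndef ray(m").replace("np.array(m['rotation'])@d","RR(m)@d").replace("np.array(m['rotation']).T","RR(m).T")
open('h.py','w').write(s)
from h import *
m=load('scene0');n=load('side0')
P=dict(rFL=(312,340,.115),rFR=(502,341,.115),rBL=(290,500,.115),rBR=(514,500,.115),
btn=(323,348,.128),grip=(445,368,.144),hL=(372,318,.095),hR=(445,319,.095),
j0=(241,275,.056),j1=(285,275,.056),j2=(243,320,.056),j3=(284,314,.056),green=(199,264,.056),purp=(161,323,.056),
d1=(550,293,.012),d2=(627,290,.012),d3=(649,361,.012),d4=(568,369,.012),
tubeA=(152,402,.03),tubeB=(277,425,.0),tubeC=(280,381,.05),tubeD=(168,370,.05),wash=(662,370,.15),tip=(640,240,.07),matUL=(232,274,0),matUR=(313,272,0),matLL=(220,357,0),matLR=(310,354,0))
for k,(u,v,z) in P.items(): print('scene',k,at_z(m,u*.64,v*.64,z).round(3))
P=dict(rFL=(470,382,.115),rFR=(409,255,.115),rBR=(513,232,.115),rBL=(577,320,.115),j3=(447,411,.056),j2=(468,442,.056),j0=(425,469,.056),green=(429,512,.056),purp=(506,502,.056),btn=(477,341,.128),d2=(361,223,.012),d3=(385,253,.012),d4=(358,268,.012))
for k,(u,v,z) in P.items(): print('side',k,at_z(n,u*.64,v*.64,z).round(3))
E
```

```text
scene rFL [ 0.643 -0.193  0.115]
scene rFR [0.632 0.126 0.115]
scene rBL [ 0.909 -0.183  0.115]
scene rBR [0.894 0.127 0.115]
scene btn [ 0.667 -0.17   0.128]
scene grip [0.705 0.03  0.144]
scene hL [ 0.58  -0.099  0.095]
scene hR [0.577 0.031 0.095]
scene j0 [ 0.457 -0.373  0.056]
scene j1 [ 0.454 -0.285  0.056]
scene j2 [ 0.566 -0.344  0.056]
scene j3 [ 0.549 -0.27   0.056]
scene green [ 0.432 -0.466  0.056]
scene purp [ 0.579 -0.496  0.056]
scene d1 [0.445 0.245 0.012]
scene d2 [0.431 0.4   0.012]
scene d3 [0.597 0.408 0.012]
scene d4 [0.62  0.258 0.012]
scene tubeA [ 0.727 -0.473  0.03 ]
scene tubeB [ 0.747 -0.256  0.   ]
scene tubeC [ 0.688 -0.252  0.05 ]
scene tubeD [ 0.674 -0.455  0.05 ]
scene wash [0.699 0.361 0.15 ]
scene tip [0.347 0.425 0.07 ]
scene matUL [ 0.409 -0.418 -0.   ]
scene matUR [ 0.397 -0.246 -0.   ]
scene matLL [ 0.614 -0.391  0.   ]
scene matLR [ 0.6   -0.221  0.   ]
side rFL [ 0.61  -0.261  0.115]
side rFR [0.631 0.134 0.115]
side rBR [0.903 0.118 0.115]
side rBL [ 0.901 -0.192  0.115]
side j3 [ 0.556 -0.274  0.056]
side j2 [ 0.566 -0.357  0.056]
side j0 [ 0.462 -0.382  0.056]
side green [ 0.435 -0.467  0.056]
side purp [ 0.578 -0.5    0.056]
side btn [ 0.664 -0.177  0.128]
side d2 [0.594 0.4   0.012]
side d3 [0.615 0.264 0.012]
side d4 [0.53  0.236 0.012]
```

Request:
arm_command:
  targets:
    - [[0,0,-0.1,16,22,7,1],[0,0,-0.28,16,22,7,1],[0,0,-0.28,16,22,7,1],[0,0,-0.28,16,22,7,0.5],[0,0,-0.28,16,22,7,0.5],[0,0,-0.28,16,22,7,0.5],[0,0,-0.28,16,22,7,0.5],[0,0,-0.28,16,22,7,0.5]]

```text
clock: 0.77
tool_pos: [0.3701, -0.4193, 0.2986]
orientation: [-179.9, 0.2, -178.0]
force: [0.3, -1.0, 0.7]
opening: 0.0596
```

Request:
arm_command:
  targets:
    - [[0,0,0,16,22,0,0.5],[0,0,0,16,22,0,0.5],[0,0,0,16,22,0,0.5],[0,0,0,16,22,0,0.5],[0,0,0,16,22,0,0.5],[0,0,0,16,22,0,0.5],[0,0,0,16,22,0,0.5],[0,0,0,16,22,0,0.5]]

```text
clock: 1.43
tool_pos: [0.5291, -0.1992, 0.2956]
orientation: [180.0, -0.0, -178.0]
force: [-0.3, -0.5, 0.4]
opening: 0.0439
```

Request:
arm_command:
  targets:
    - [[0,0,0,17,23,0,0.5],[0,0,0,17,23,0,0.5],[0,0,0,17,23,0,0.5],[0,0,0,17,23,0,0.5],[0,0,0,17,23,0,0.5],[0,0,0,17,23,0,0.5],[0,0,0,17,23,0,0.5],[0,0,0,17,23,0,0.5]]

```text
clock: 2.1
tool_pos: [0.6995, 0.032, 0.2936]
orientation: [-180.0, -0.1, -178.0]
force: [0.5, -1.1, -0.3]
opening: 0.0437
```

```bash
python3 - <<'E'
from h import *
o=ctrl.get_obs();print(o['clock'],o['tool_pos'],o['orientation'],o['opening'],o['joint_pos'])
im,m=snap('wrist','w1');print(m)
cv2.imwrite('pics/w1v.png',cv2.resize(im,(800,600),interpolation=cv2.INTER_CUBIC))
E
```

```text
2.1 [0.69949    0.03200045 0.29362106] [-1.79994514e+02 -1.47160990e-01 -1.77995261e+02] 0.043702170583754384 [ 1.84961197e+01  2.13645962e+01  1.05135416e+01 -3.71614289e-02
 -7.92916122e+01 -1.06484423e+02]
{'K': array([[339.75925306,   0.        , 259.48669307],
       [  0.        , 339.75925306, 190.56174647],
       [  0.        ,   0.        ,   1.        ]]), 'xyz': array([0.62158274, 0.0285282 , 0.45170881]), 'rotation': array([-1.65856619e+01, -4.45853449e-03,  9.20093593e+01])}
```

View pics/w1v.png

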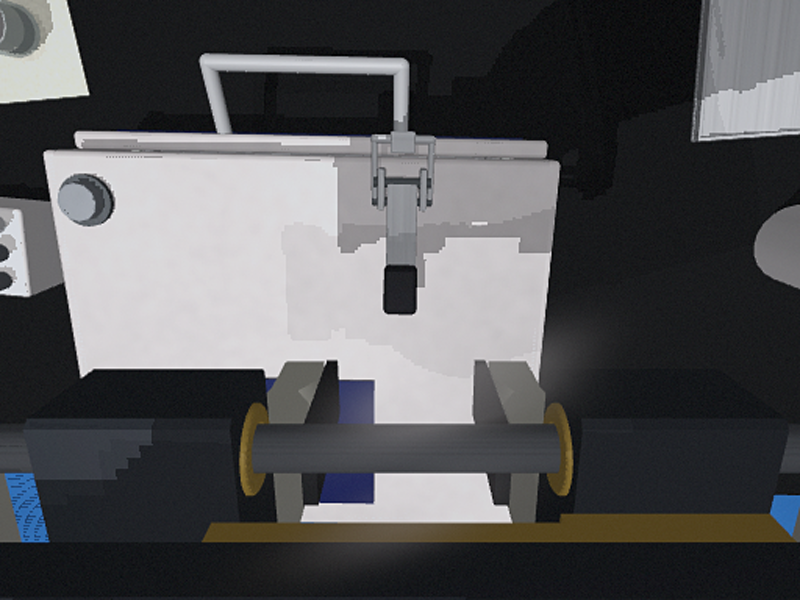

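The wrist view shows the closed latch: grip at (400,290), hinge axle at (401,185), bail on the keeper at (403,143). The handle runs from (203,60) to (407,63), the roof's front corners are (45,152) and (560,160), and the button is at (82,199).

```bash
python3 - <<'E'
from h import *
m=load('w1')
P=dict(rFL=(45,152,.115),rFR=(560,160,.115),rBLs=(78,375,.115),grip=(400,290,.148),hinge=(401,187,.134),keep=(403,143,.137),hL=(203,60,.1),hR=(408,63,.1),btn=(84,199,.128),pL=(76,134,.08),pR=(547,143,.08))
for k,(u,v,z) in P.items(): print(k,at_z(m,u*.64,v*.64,z).round(4))
E
```

```text
rFL [ 0.6366 -0.1916  0.115 ]
rFR [0.6302 0.1239 0.115 ]
rBLs [ 0.7855 -0.1923  0.115 ]
grip [0.7073 0.0283 0.148 ]
hinge [0.6483 0.0269 0.134 ]
keep [0.6235 0.0272 0.137 ]
hL [ 0.5794 -0.0965  0.1   ]
hR [0.5767 0.0285 0.1   ]
btn [ 0.6627 -0.1639  0.128 ]
pL [ 0.6257 -0.1919  0.08  ]
pR [0.6204 0.1237 0.08  ]
```

Request:
arm_command:
  targets:
    - [[0,0,0,0.9,-0.3,-4,0.5],[0,0,0,0.9,-0.3,-8,0.5],[0,0,0,0.9,-0.3,-12,0.5],[0,0,0,0.9,-0.3,-15,0.5],[0,0,0,0.9,-0.3,-16,0.5],[0,0,0,0.9,-0.3,-16,0.5],[0,0,0,0.9,-0.3,-16,0],[0,0,0,0.9,-0.3,-16,0]]

```text
clock: 2.82
tool_pos: [0.7076, 0.0243, 0.1395]
orientation: [180.0, 0.2, -178.2]
force: [0.1, 0.5, 0.0]
opening: 0.0352
```

Request:
arm_command:
  targets:
    - [[0,0,0,0,0,0,0],[0,0,0,0,0,0,0],[0,0,0,0,0,0,0]]

```text
clock: 3.07
tool_pos: [0.7075, 0.0283, 0.1393]
orientation: [179.7, 0.3, -178.1]
force: [-2.7, 12.4, 3.4]
opening: 0.0195
```

Request:
arm_command:
  targets:
    - [[0,0,0,-0.2,0,0.9,0],[0,0,0,-0.67,0,1.77,0],[0,0,0,-1.2,0,2.55,0],[0,0,0,-1.84,0,3.26,0],[0,0,0,-2.6,0,3.85,0],[0,0,0,-3.4,0,4.35,0],[0,0,0,-3.4,0,4.35,0]]

```text
clock: 3.65
tool_pos: [0.6725, 0.0277, 0.1828]
orientation: [179.7, 0.3, -178.1]
force: [1.6, 10.4, -1.8]
opening: 0.0196
```

```bash
python3 - <<'E'
from h import *
o=ctrl.get_obs();print(o['clock'],o['tool_pos'],o['orientation'],o['opening'],o['force'],o['moment'])
im,m=snap('wrist','w2')
cv2.imwrite('pics/w2v.png',im)
E
```

```text
3.65 [0.67252867 0.02772832 0.18280135] [ 179.73392743    0.30713161 -178.10980933] 0.01956529313725762 [ 1.57872323 10.42107508 -1.78187058] [ 3.67927452 -0.46507132  0.05054813]
```

View pics/w2v.png

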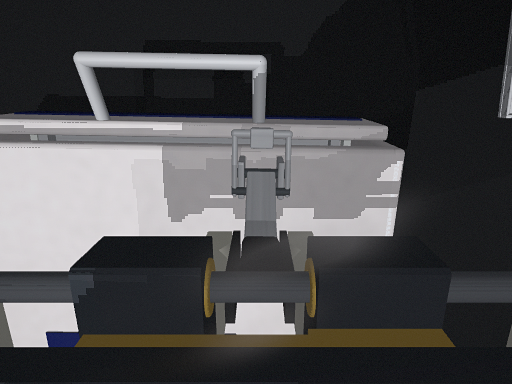

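The lever has come up with the gripper: it now rises from the hinge at about (262,180) into the fingers, and the bail is still on the keeper at (262,135). I'll continue the arc.

Request:
arm_command:
  targets:
    - [[0,0,0,-0.9,0,0.35,0],[0,0,0,-1.81,0,0.57,0],[0,0,0,-3.71,0,0.58,0],[0,0,0,-5.52,0,0.03,0],[0,0,0,-7.09,0,-1.03,0],[0,0,0,-7.75,0,-1.72,0],[0,0,0,-8.1,0,-2.2,0],[0,0,0,-8.1,0,-2.2,0]]

```text
clock: 4.37
tool_pos: [0.5882, 0.0264, 0.1609]
orientation: [179.8, -0.0, -178.1]
force: [-18.5, 12.1, 20.0]
opening: 0.0195
```

```bash
python3 - <<'E'
from h import *
o=ctrl.get_obs();print(o['clock'],o['tool_pos'],o['orientation'],o['opening'],o['force'],o['moment'])
im,m=snap('wrist','w3');im2,m=snap('scene','s3')
cv2.imwrite('pics/w3v.png',np.hstack([im[:,100:400],cv2.resize(im2[180:280,220:340],None,fx=3.84,fy=3.84,interpolation=cv2.INTER_CUBIC)]))
E
```

```text
4.3667 [0.58822555 0.02641798 0.16091753] [ 1.79825592e+02 -3.15322667e-02 -1.78117451e+02] 0.01945985608825073 [-18.49311684  12.07159088  20.02152406] [4.26677254 6.55459233 0.09679999]
```

View pics/w3v.png

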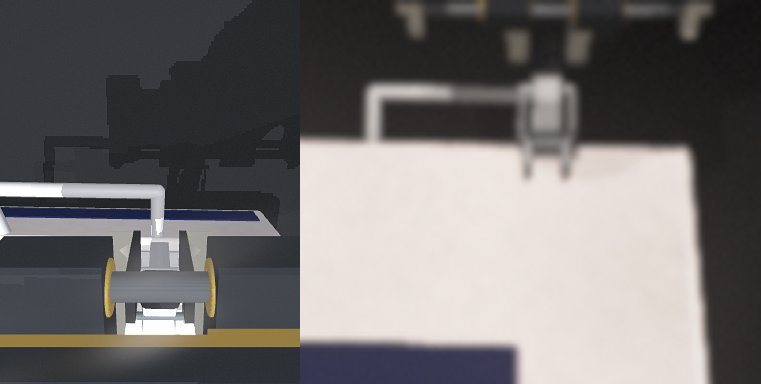

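The scene crop shows the lever over the front with its grip in the fingers at (547,90) and the bail alongside it. I'll lay the lever back along the same arc.

Request:
arm_command:
  targets:
    - [[0,0,0,0.35,0,0.48,0],[0,0,0,1.0,0,1.17,0],[0,0,0,2.58,0,2.23,0],[0,0,0,4.39,0,2.78,0],[0,0,0,6.29,0,2.77,0],[0,0,0,7.2,0,2.55,0],[0,0,0,8.1,0,2.2,0],[0,0,0,8.1,0,2.2,0]]

```text
clock: 5.13
tool_pos: [0.6728, 0.0277, 0.1797]
orientation: [179.8, 0.0, -178.1]
force: [-3.0, 12.2, -0.7]
opening: 0.0197
```

Request:
arm_command:
  targets:
    - [[0,0,0,0.8,0,-0.5,0],[0,0,0,1.56,0,-1.09,0],[0,0,0,2.2,0,-1.8,0],[0,0,0,2.73,0,-2.58,0],[0,0,0,3.2,0,-3.4,0],[0,0,0,3.3,0,-3.7,0],[0,0,0,3.3,0,-3.7,0]]

```text
clock: 5.72
tool_pos: [0.7062, 0.0283, 0.1439]
orientation: [179.7, 0.2, -178.1]
force: [-1.7, 12.5, 1.0]
opening: 0.0198
```

Request:
arm_command:
  targets:
    - [[0,0,0,0,0,0,0.5],[0,0,0,0,0,0,0.5],[0,0,0,0,0,0,0.5],[0,0,0,-3,0,4,0.5],[0,0,0,-6,-1,8,0.5],[0,0,0,-10,-3,10,0.5],[0,0,0,-13,-6,10,0.5],[0,0,0,-13,-6,10,0.5]]

```text
clock: 6.38
tool_pos: [0.573, -0.0372, 0.2465]
orientation: [180.0, 0.2, -178.2]
force: [0.3, -0.7, 0.8]
opening: 0.0439
```

```bash
python3 - <<'E'
from h import *
o=ctrl.get_obs();print(o['clock'],o['tool_pos'],o['orientation'],o['opening'],o['force'],o['moment'])
im,m=snap('wrist','w4');im2,m=snap('scene','s4')
cv2.imwrite('pics/w4v.png',np.hstack([im[:,50:450],cv2.resize(im2[190:280,220:320],None,fx=4,fy=4.2667,interpolation=cv2.INTER_CUBIC)]))
E
```

```text
6.3833 [ 0.57296656 -0.03716301  0.24645645] [ 179.97584072    0.2385     -178.1805767 ] 0.04391581057759339 [ 0.30475779 -0.65223863  0.75523324] [ 0.01874117  0.03568361 -0.00266766]
```

View pics/w4v.png

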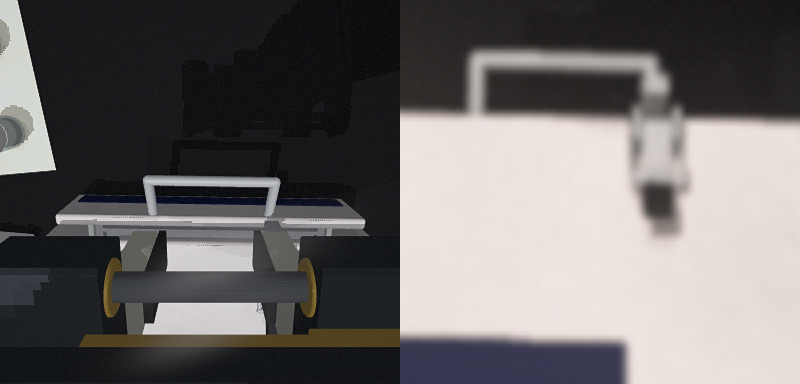

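The bail is off the keeper: the keeper at (655,85) is bare, and the bail lies folded by the lever at (680,180). Next I'll hook shut fingers behind the handle bar.

Request:
arm_command:
  targets:
    - [[0,0,0,2.8,-4.3,0,0],[0,0,0,2.8,-4.3,-3,0],[0,0,0,2.8,-4.3,-7,0],[0,0,0,2.8,-4.3,-11,0],[0,0,0,2.8,-4.3,-14,0],[0,0,0,2.8,-4.3,-16.6,0],[0,0,0,2.8,-4.3,-16.6,0]]

```text
clock: 7.07
tool_pos: [0.6047, -0.0781, 0.0757]
orientation: [-180.0, 0.1, -178.1]
force: [-0.5, 9.5, 3.7]
opening: 0.0031
```

Request:
arm_command:
  targets:
    - [[0,0,0,-2,0,0,0],[0,0,0,-4,0,0,0],[0,0,0,-6,0,0,0],[0,0,0,-8,0,0,0],[0,0,0,-10,0,0,0],[0,0,0,-12,0,0,0],[0,0,0,-12,0,0,0]]

```text
clock: 7.65
tool_pos: [0.4852, -0.076, 0.0795]
orientation: [179.8, 0.5, -178.2]
force: [0.2, 15.5, 8.7]
opening: 0.0003
```

Request:
arm_command:
  targets:
    - [[0,0,0,-0.8,0.5,0,0],[0,0,0,-1.6,0.8,0,0],[0,0,0,-2.2,0.8,0,0],[0,0,0,-2.5,0.8,0,0],[0,0,0,-2.5,0.8,0,0]]

```text
clock: 8.07
tool_pos: [0.4665, -0.0693, 0.0796]
orientation: [180.0, 0.9, -178.0]
force: [20.5, -4.4, -11.7]
opening: 0.0002
```

```bash
python3 - <<'E'
from h import *
o=ctrl.get_obs();print(o['clock'],o['tool_pos'],o['force'],o['moment'])
im,m=snap('wrist','w5')
cv2.imwrite('pics/w5v.png',im)
E
```

```text
8.0667 [ 0.46646891 -0.06932808  0.07961275] [ 20.45669149  -4.38319834 -11.74298611] [-1.86148718 -7.49173754 -0.10584146]
```

View pics/w5v.png

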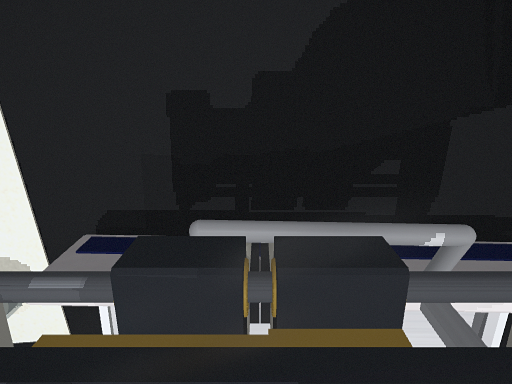

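The bar is at the fingers with a 20 N pull, which puts it near the end stop. I'll give it a slight extra pull, then let go and rise.

Request:
arm_command:
  targets:
    - [[0,0,0,-0.4,0,0,0],[0,0,0,-0.4,0,0,0],[0,0,0,1.2,0,0,0],[0,0,0,1.2,0,0,0],[0,0,0,1.2,0,0,0]]

```text
clock: 8.53
tool_pos: [0.4707, -0.0705, 0.077]
orientation: [-180.0, 0.0, -178.2]
force: [2.4, 1.1, 1.4]
opening: 0.0002
```

Request:
arm_command:
  targets:
    - [[0,0,0,0,0,4,0],[0,0,0,0,0,8,0],[0,0,0,0,2,12,0.7],[0,0,0,0,4,16,0.7],[0,0,0,0,4,20,0.7],[0,0,0,0,4,24,0.7],[0,0,0,0,4,24,0.7],[0,0,0,0,4,24,0.7]]

```text
clock: 9.2
tool_pos: [0.4705, -0.0301, 0.3199]
orientation: [179.9, 0.3, -178.2]
force: [0.1, 1.2, -0.8]
opening: 0.035
```

```bash
python3 - <<'E'
from h import *
o=ctrl.get_obs();print(o['clock'],o['tool_pos'],o['orientation'],o['force'])
im,m=snap('wrist','w6')
cv2.imwrite('pics/w6v.png',cv2.resize(im,(800,600),interpolation=cv2.INTER_CUBIC))
E
```

```text
9.2 [ 0.47053115 -0.03013655  0.31987777] [ 179.91893146    0.28475388 -178.15627088] [ 0.11507193  1.21197812 -0.75821199]
```

View pics/w6v.png

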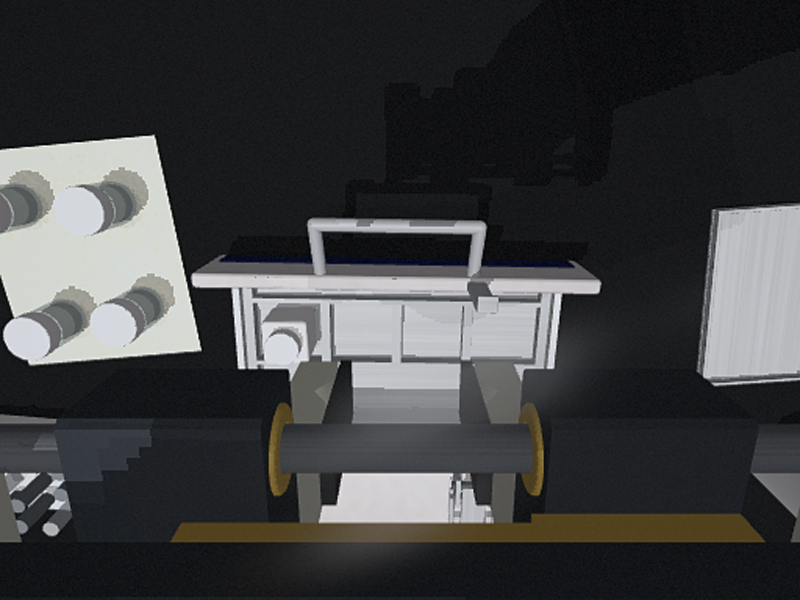

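The tray is out: the bar runs from (310,224) to (483,227). There is one square bottle, in the -93 pocket with its cap at (282,346); the other three pockets are empty. Jar caps are at (80,210), (122,318) and (30,336).

```bash
python3 - <<'E'
from h import *
m=load('w6')
P=dict(hL=(311,224,.1),hR=(483,227,.1),cap=(282,346,.086),j1=(81,210,.056),j3=(122,318,.056),j2=(30,336,.056),pL=(195,275,.08),pR=(599,285,.08),rib1=(334,357,.042),rib2=(397,358,.042),rib3=(468,360,.042),keep=(487,306,.139),dA=(713,208,.012),dB=(703,381,.012))
for k,(u,v,z) in P.items(): print(k,at_z(m,u*.64,v*.64,z).round(4))
# predicted pockets
c,s=np.cos(np.radians(1.2)),np.sin(np.radians(1.2))
ux=np.array([c,s]);uy=np.array([-s,c]);f=np.array([.6334,-.0338])
for y in(-.093,-.031,.031,.093): print(y,(f-.075*ux+y*uy).round(4))
E
```

```text
hL [ 0.4541 -0.0984  0.1   ]
hR [0.4523 0.0243 0.1   ]
cap [ 0.5542 -0.1257  0.086 ]
j1 [ 0.4561 -0.2872  0.056 ]
j3 [ 0.5456 -0.266   0.056 ]
j2 [ 0.5643 -0.3459  0.056 ]
pL [ 0.4998 -0.1921  0.08  ]
pR [0.4979 0.121  0.08  ]
rib1 [ 0.5816 -0.0903  0.042 ]
rib2 [ 0.5808 -0.0344  0.042 ]
rib3 [0.5807 0.0288 0.042 ]
keep [0.499 0.025 0.139]
dA [0.4434 0.2372 0.012 ]
dB [0.6086 0.261  0.012 ]
-0.093 [ 0.5604 -0.1284]
-0.031 [ 0.5591 -0.0664]
0.031 [ 0.5578 -0.0044]
0.093 [0.5565 0.0576]
```

```bash
python3 - <<'E'
from h import *
m=load('w6')
for y in(-.12,-.125,-.13,.12,.125,.13):
    for x in (.535,):print(y,x,[tuple((np.array(proj(m,(x-.02*y,y-.0338-.0015,z)))/.64).round(0)) for z in(.03,.042,.06,.08)])
im=cv2.imread('pics/w6_raw.png')
cv2.imwrite('pics/w6c.png',cv2.resize(im[165:245,120:390],None,fx=2.9,fy=2.9,interpolation=cv2.INTER_CUBIC))
E
```

```text
-0.12 0.535 [(np.float64(262.0), np.float64(303.0)), (np.float64(258.0), np.float64(307.0)), (np.float64(252.0), np.float64(314.0)), (np.float64(246.0), np.float64(322.0))]
-0.125 0.535 [(np.float64(256.0), np.float64(303.0)), (np.float64(252.0), np.float64(307.0)), (np.float64(246.0), np.float64(314.0)), (np.float64(239.0), np.float64(322.0))]
-0.13 0.535 [(np.float64(250.0), np.float64(303.0)), (np.float64(247.0), np.float64(307.0)), (np.float64(240.0), np.float64(314.0)), (np.float64(233.0), np.float64(322.0))]
0.12 0.535 [(np.float64(533.0), np.float64(306.0)), (np.float64(536.0), np.float64(311.0)), (np.float64(541.0), np.float64(317.0)), (np.float64(548.0), np.float64(326.0))]
0.125 0.535 [(np.float64(539.0), np.float64(306.0)), (np.float64(542.0), np.float64(311.0)), (np.float64(547.0), np.float64(317.0)), (np.float64(554.0), np.float64(326.0))]
0.13 0.535 [(np.float64(544.0), np.float64(306.0)), (np.float64(548.0), np.float64(311.0)), (np.float64(553.0), np.float64(318.0)), (np.float64(560.0), np.float64(326.0))]
```

View pics/w6c.png

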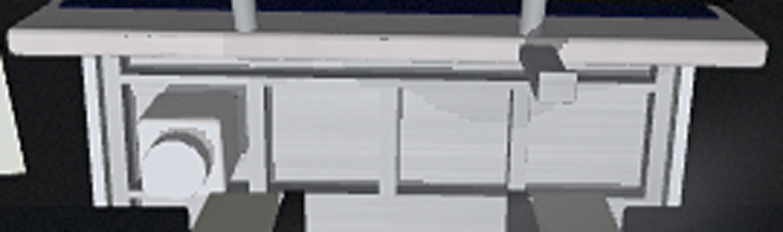

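Request:
arm_command:
  targets:
    - [[0,0,0,3,-3,0,0.53],[0,0,0,6,-6,0,0.53],[0,0,0,8.5,-9.6,-2,0.53],[0,0,0,8.5,-9.6,-6,0.53],[0,0,0,8.5,-9.6,-10,0.53],[0,0,0,8.5,-9.6,-14,0.53],[0,0,0,8.5,-9.6,-18,0.53],[0,0,0,8.5,-9.6,-18,0.53]]

```text
clock: 9.92
tool_pos: [0.5481, -0.1266, 0.1276]
orientation: [179.9, -0.9, -178.3]
force: [-2.1, -1.0, -2.2]
opening: 0.0465
```

```bash
python3 - <<'E'
from h import *
o=ctrl.get_obs();print(o['clock'],o['tool_pos'],o['orientation'],o['force'],o['opening'])
im,m=snap('wrist','w7');im2,m2=snap('side','sd7')
print((np.array(proj(m,(.556,-.1265,.086)))).round(0))
cv2.imwrite('pics/w7v.png',np.hstack([im[:,60:460],cv2.resize(im2[200:300,230:334],(400,384),interpolation=cv2.INTER_CUBIC)]))
E
```

```text
9.9167 [ 0.54805818 -0.12664594  0.12764615] [ 179.93178373   -0.9254596  -178.3297413 ] [-2.09810723 -1.03432584 -2.16926216] 0.046460962781681305
[260. 231.]
```

View pics/w7v.png

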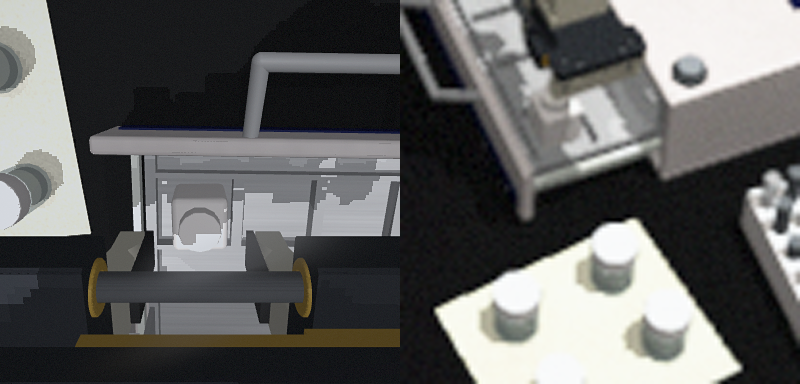

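The bottle is centred between the fingers (spanning 172–237, finger faces at 153 and 248), and the side view shows the tray's side wall is low. Going down to grip.

Request:
arm_command:
  targets:
    - [[0,0,0,0,0,-3,0.53],[0,0,0,0,0,-6,0.53],[0,0,0,0,0,-8,0.53],[0,0,0,0,0,-8,0.53],[0,0,0,0,0,-8,0],[0,0,0,0,0,-8,0],[0,0,0,0,0,-8,0],[0,0,0,0,0,-8,0]]

```text
clock: 10.68
tool_pos: [0.5571, -0.1264, 0.0599]
orientation: [-180.0, 0.3, -178.1]
force: [-1.0, 2.2, 8.9]
opening: 0.0379
```

Request:
arm_command:
  targets:
    - [[0,0,0,0,0,3,0],[0,0,0,0,0,6,0],[0,0,0,0,0,10,0],[0,0,0,0,0,14,0],[0,0,0,0,0,17,0],[0,0,0,0,4,17,0],[0,0,0,0,8,17,0],[0,0,0,0,8,17,0]]

```text
clock: 11.35
tool_pos: [0.5556, -0.042, 0.2294]
orientation: [179.9, 0.2, -178.1]
force: [-0.2, -0.2, -2.0]
opening: 0.0378
```

Request:
arm_command:
  targets:
    - [[0,0,0,-1,4,0,0],[0,0,0,-2,8,0,0],[0,0,0,-3,12,0,0],[0,0,0,-3,16,0,0],[0,0,0,-3,20,0,0],[0,0,0,-3,24,0,0],[0,0,0,-3,28,0,0],[0,0,0,-3,32,0,0]]

```text
clock: 12.02
tool_pos: [0.5246, 0.2756, 0.2287]
orientation: [179.9, 0.1, -178.2]
force: [1.2, -0.1, -1.1]
opening: 0.0377
```

Request:
arm_command:
  targets:
    - [[0,0,0,0,3,-2,0],[0,0,0,0,4.7,-5,0],[0,0,0,0,4.7,-9,0],[0,0,0,0,4.7,-12,0],[0,0,0,0,4.7,-15,0],[0,0,0,0,4.7,-16.5,0],[0,0,0,0,4.7,-16.5,0]]

```text
clock: 12.6
tool_pos: [0.5232, 0.3191, 0.059]
orientation: [-179.8, -0.2, -178.2]
force: [-0.8, -0.0, -0.5]
opening: 0.0377
```

```bash
python3 - <<'E'
from h import *
o=ctrl.get_obs();print(o['clock'],o['tool_pos'],o['orientation'],o['force'],o['opening'])
im,m=snap('scene','s8');im2,m2=snap('wrist','w8')
cv2.imwrite('pics/s8v.png',np.hstack([cv2.resize(im[150:250,300:420],(460,384),interpolation=cv2.INTER_CUBIC),im2[:,80:420]]))
E
```

```text
12.6 [0.52323313 0.31905094 0.05902719] [-179.78761523   -0.24788595 -178.19728457] [-0.83129191 -0.01444394 -0.50711503] 0.03767969342706304
```

View pics/s8v.png

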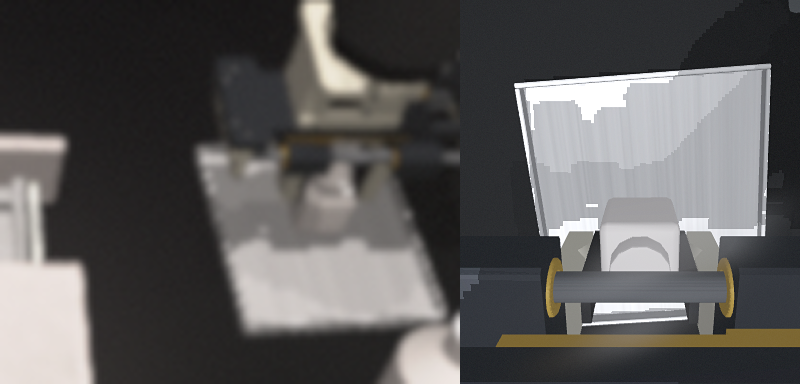

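The bottle is upright and over the middle of the dish. Lowering it.

Request:
arm_command:
  targets:
    - [[0,0,0,0,0,-1.5,0],[0,0,0,0,0,-2.2,0],[0,0,0,0,0,-2.5,0],[0,0,0,0,0,-2.5,0],[0,0,0,0,0,-2.5,0]]

```text
clock: 13.12
tool_pos: [0.5255, 0.3209, 0.0381]
orientation: [180.0, 0.1, -178.2]
force: [0.2, 0.5, 0.3]
opening: 0.038
```

Request:
arm_command:
  targets:
    - [[0,0,0,0,0,-0.4,0],[0,0,0,0,0,-0.4,0.65],[0,0,0,0,0,-0.4,0.65],[0,0,0,0,0,-0.4,0.65],[0,0,0,0,0,4,0.65],[0,0,0,0,0,8,0.65],[0,0,0,0,0,12,0.65],[0,0,0,0,0,16,0.65]]

```text
clock: 13.78
tool_pos: [0.5249, 0.3203, 0.1994]
orientation: [180.0, 0.0, -178.2]
force: [0.9, 0.7, -0.5]
opening: 0.0566
```

Request:
arm_command:
  targets:
    - [[0,0,0,0,0,4,0.65],[0,0,0,0,-4,4,0.65],[0,0,0,0,-8,4,0.65],[0,0,0,0,-12,4,0.65],[0,0,0,0,-16,4,0.65],[0,0,0,0,-20,4,0.65],[0,0,0,0,-24,4,0.65],[0,0,0,0,-28,4,0.65]]

```text
clock: 14.45
tool_pos: [0.5246, 0.0388, 0.2376]
orientation: [180.0, 0.1, -178.2]
force: [1.0, 0.1, -0.5]
opening: 0.0568
```

Request:
arm_command:
  targets:
    - [[0,0,0,1,-4,0,0.65],[0,0,0,2,-8,0,0.65],[0,0,0,3,-12,0,0.65],[0,0,0,4,-16,0,0.65],[0,0,0,5,-20,0,0.65],[0,0,0,6,-24,0,0.65],[0,0,0,7,-28,0,0.65],[0,0,0,7,-30,0,0.65]]

```text
clock: 15.12
tool_pos: [0.5957, -0.2635, 0.2364]
orientation: [-180.0, -0.0, -178.3]
force: [-0.2, 1.1, -0.1]
opening: 0.0569
```

```bash
python3 - <<'E'
from h import *
o=ctrl.get_obs();print(o['clock'],o['tool_pos'],o['orientation'],o['force'],o['opening'])
im2,m2=snap('wrist','w9');im,m=snap('scene','s9')
cv2.imwrite('pics/s9v.png',np.hstack([im2[:,:420],cv2.resize(im[150:250,320:420],(380,384),interpolation=cv2.INTER_CUBIC)]))
E
```

```text
15.1167 [ 0.59571781 -0.26350842  0.2364384 ] [-1.79958047e+02 -3.42513864e-02 -1.78284266e+02] [-0.20520028  1.0891177  -0.12378224] 0.05691548693321934
```

View pics/s9v.png

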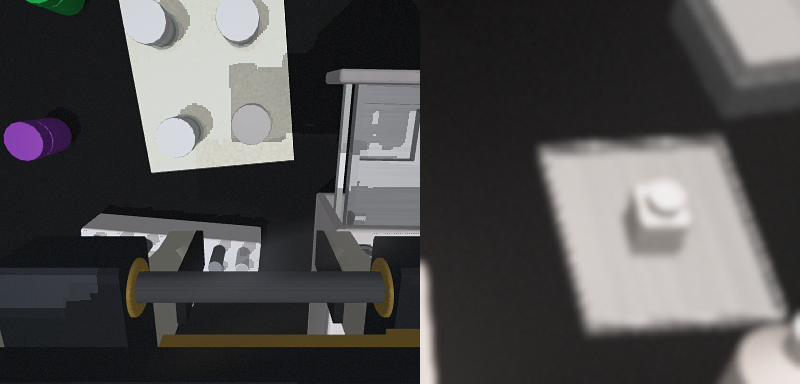

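The bottle stands upright in the dish. Jar caps in the wrist view are at (251,124), (177,137), (238,21) and (147,22).

```bash
python3 - <<'E'
from h import *
m=load('w9')
for k,u,v in (('j3',251,124),('j2',177,137),('j1',238,21),('j0',147,22)): print(k,at_z(m,u,v,.056).round(4))
E
```

```text
j3 [ 0.551 -0.274  0.056]
j2 [ 0.566  -0.3472  0.056 ]
j1 [ 0.4595 -0.2879  0.056 ]
j0 [ 0.4628 -0.3702  0.056 ]
```

Request:
arm_command:
  targets:
    - [[0,0,0,-4.7,-0.9,-3,0.55],[0,0,0,-4.7,-0.9,-7,0.55],[0,0,0,-4.7,-0.9,-11,0.55],[0,0,0,-4.7,-0.9,-15,0.55],[0,0,0,-4.7,-0.9,-18,0.55],[0,0,0,-4.7,-0.9,-20.4,0.55],[0,0,0,-4.7,-0.9,-20.4,0.55],[0,0,0,-4.7,-0.9,-20.4,0]]

```text
clock: 15.88
tool_pos: [0.5471, -0.2679, 0.0324]
orientation: [180.0, -0.2, -178.2]
force: [0.1, -0.1, 1.2]
opening: 0.0454
```

Request:
arm_command:
  targets:
    - [[0,0,0,0,0,0,0],[0,0,0,0,0,0,0],[0,0,0,0,0,0,0],[0,0,0,0,0,4,0],[0,0,0,0,0,8,0],[0,0,0,0,0,12,0],[0,0,0,0,0,16,0],[0,0,0,0,0,17,0]]

```text
clock: 16.55
tool_pos: [0.5509, -0.2696, 0.2119]
orientation: [-179.8, 0.6, -178.1]
force: [0.5, 0.5, -0.4]
opening: 0.04
```

Request:
arm_command:
  targets:
    - [[0,0,0,0.1,4,0,0],[0,0,0,0.3,8,0,0],[0,0,0,0.5,12,0,0],[0,0,0,0.7,16,0,0],[0,0,0,0.7,20,0,0],[0,0,0,0.7,24,0,0],[0,0,0,0.7,26.6,0,0],[0,0,0,0.7,26.6,0,0]]

```text
clock: 17.22
tool_pos: [0.5553, 0.0018, 0.2042]
orientation: [179.9, 0.1, -178.0]
force: [0.1, -1.4, -0.8]
opening: 0.04
```

Request:
arm_command:
  targets:
    - [[0,0,0,0,0,-4,0],[0,0,0,0,0,-8,0],[0,0,0,0,0,-11,0],[0,0,0,0,0,-12.5,0],[0,0,0,0,0,-12.5,0],[0,0,0,0,0,-12.5,0]]

```text
clock: 17.72
tool_pos: [0.5551, -0.0027, 0.0784]
orientation: [-180.0, -0.0, -178.2]
force: [0.2, 0.5, -0.2]
opening: 0.0399
```

Request:
arm_command:
  targets:
    - [[0,0,0,0,0,-1,0],[0,0,0,0,0,-1.6,0],[0,0,0,0,0,-1.6,0],[0,0,0,0,0,-1.6,0]]

```text
clock: 18.05
tool_pos: [0.5552, -0.0024, 0.0625]
orientation: [180.0, 0.0, -178.2]
force: [0.4, 0.6, -1.6]
opening: 0.0399
```

Request:
arm_command:
  targets:
    - [[0,0,0,0,0,0,0.55],[0,0,0,0,0,0,0.55],[0,0,0,0,0,0,0.55],[0,0,0,0,0,4,0.55],[0,0,0,0,0,8,0.55],[0,0,0,0,0,12,0.55],[0,0,0,0,0,15,0.55],[0,0,0,-1,-3,15,0.55]]

```text
clock: 18.72
tool_pos: [0.5502, -0.0299, 0.2197]
orientation: [179.9, 0.7, -178.0]
force: [2.2, -1.1, 0.9]
opening: 0.0485
```

Request:
arm_command:
  targets:
    - [[0,0,0,-1,-4,0,0.55],[0,0,0,-2,-8,0,0.55],[0,0,0,-4,-12,0,0.55],[0,0,0,-6,-15,0,0.55],[0,0,0,-8,-18,0,0.55],[0,0,0,-8.8,-21,0,0.55],[0,0,0,-8.8,-25,0,0.55],[0,0,0,-8.8,-25.3,0,0.55]]

```text
clock: 19.38
tool_pos: [0.4563, -0.29, 0.2126]
orientation: [-179.9, 0.0, -178.3]
force: [0.8, 0.6, 0.7]
opening: 0.0482
```

```bash
cat > chk.py <<'E'
from h import *
def chk(tag):
    o=ctrl.get_obs();print(o['clock'],o['tool_pos'].round(4),o['orientation'].round(1),o['opening'])
    w,m=snap('wrist','w'+tag);s,n=snap('scene','s'+tag)
    cv2.imwrite('pics/v'+tag+'.png',np.hstack([cv2.resize(w,(400,300)),cv2.resize(s[140:290,80:330],(400,300),interpolation=cv2.INTER_CUBIC)]))
    for k,p in dict(j1=(.457,-.287,.056),j2=(.565,-.347,.056),j0=(.461,-.372,.056)).items(): print(k,'wrist',np.round(proj(m,p)),'scene',np.round(proj(n,p)))
chk(sys.argv[1])
E
python3 chk.py 10
```

```text
19.3833 [ 0.4563 -0.29    0.2126] [-179.9    0.  -178.3] 0.04817071099760774
j1 wrist [264. 175.] scene [182. 177.]
j2 wrist [203. 274.] scene [155. 204.]
j0 wrist [174. 177.] scene [154. 177.]
```

View pics/v10.png

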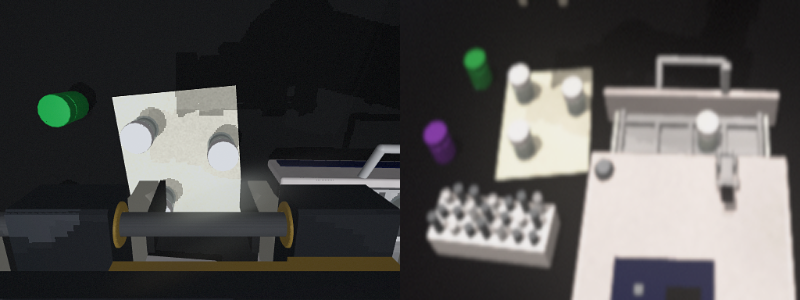

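Jar 3 stands in the +31 pocket. Jar 1 has been knocked aside: the wrist shows it at about (285,198), against the expected (264,175). Jars 0 and 2 are unchanged.

```bash
python3 - <<'E'
from h import *
m=load('w10');n=load('s10')
print(at_z(m,285,197,.056),at_z(n,188,182.5,.056),at_z(m,175,175,.056))
im=cv2.imread('pics/w10_raw.png')[150:240,240:330];im=cv2.GaussianBlur(im,(3,3),0).astype(int)
mask=(im[:,:,0]>im[:,:,2]+2)&(im.min(2)>150)
n_,l,st,ce=cv2.connectedComponentsWithStats(mask.astype(np.uint8));print(st,ce+[240,150])
E
```

```text
[ 0.47838713 -0.26544646  0.056     ] [ 0.47922547 -0.26346464  0.056     ] [ 0.45945479 -0.37141131  0.056     ]
[[   0    0   90   90 6844]
 [  26   31   40   38 1176]
 [  13   63    4    9   17]
 [  14   75    2    2    3]
 [  31   76    3    2    4]
 [   4   79    2    2    3]
 [  14   79    2    2    3]
 [  21   81    3    2    5]
 [  33   80    5    8   27]
 [  48   81    3    2    4]
 [  55   82    1    1    1]
 [  42   84    4    3    8]
 [  54   86    3    2    4]
 [  25   89    1    1    1]] [[284.54324956 193.22296902]
 [285.25510204 199.57908163]
 [254.94117647 216.47058824]
 [254.66666667 225.66666667]
 [272.         226.5       ]
 [244.66666667 229.66666667]
 [254.33333333 229.66666667]
 [262.2        231.6       ]
 [274.7037037  233.51851852]
 [288.75       231.5       ]
 [295.         232.        ]
 [283.75       234.875     ]
 [295.         236.75      ]
 [265.         239.        ]]
```

Request:
arm_command:
  targets:
    - [[0,0,0,2.4,2.5,-3,0.6],[0,0,0,2.4,2.5,-7,0.6],[0,0,0,2.4,2.5,-11,0.6],[0,0,0,2.4,2.5,-15,0.6],[0,0,0,2.4,2.5,-18,0.6],[0,0,0,2.4,2.5,-18,0.6],[0,0,0,2.4,2.5,-18,0],[0,0,0,2.4,2.5,-18,0]]

```text
clock: 20.15
tool_pos: [0.4825, -0.2602, 0.0339]
orientation: [-180.0, 0.1, -178.1]
force: [-0.4, -1.5, 0.8]
opening: 0.0442
```

Request:
arm_command:
  targets:
    - [[0,0,0,0,0,0,0],[0,0,0,0,0,0,0],[0,0,0,0,0,4,0],[0,0,0,0,0,8,0],[0,0,0,0,0,12,0],[0,0,0,0,0,16,0],[0,0,0,0,0,17,0],[0,0,0,0,0,17,0]]

```text
clock: 20.82
tool_pos: [0.4834, -0.2611, 0.2082]
orientation: [-179.8, 0.6, -178.2]
force: [0.2, 1.0, -0.7]
opening: 0.0402
```

Request:
arm_command:
  targets:
    - [[0,0,0,2,3.5,0,0],[0,0,0,4,7,0,0],[0,0,0,6,10.5,0,0],[0,0,0,7.7,13.7,0,0],[0,0,0,7.7,13.7,-3,0],[0,0,0,7.7,13.7,-7,0],[0,0,0,7.7,13.7,-9,0],[0,0,0,7.7,13.7,-9,0]]

```text
clock: 21.48
tool_pos: [0.5544, -0.123, 0.1074]
orientation: [180.0, -0.5, -178.2]
force: [-0.7, -0.4, -1.3]
opening: 0.0397
```

Request:
arm_command:
  targets:
    - [[0,0,0,0,-0.4,-2,0],[0,0,0,0,-0.4,-3.5,0],[0,0,0,0,-0.4,-3.5,0],[0,0,0,0,-0.4,-3.5,0]]

```text
clock: 21.82
tool_pos: [0.5583, -0.1277, 0.0781]
orientation: [-180.0, 0.0, -178.2]
force: [0.2, -0.2, -0.0]
opening: 0.0398
```

Request:
arm_command:
  targets:
    - [[0,0,0,0,0,-1,0],[0,0,0,0,0,-1.6,0],[0,0,0,0,0,-1.6,0],[0,0,0,0,0,-1.6,0],[0,0,0,0,0,-1.6,0.55],[0,0,0,0,0,-1.6,0.55],[0,0,0,0,0,-1.6,0.55]]

```text
clock: 22.4
tool_pos: [0.558, -0.1273, 0.0611]
orientation: [180.0, -0.0, -178.2]
force: [1.3, -0.2, 0.2]
opening: 0.0475
```

Request:
arm_command:
  targets:
    - [[0,0,0,0,0,4,0.6],[0,0,0,0,0,8,0.6],[0,0,0,0,0,12,0.65],[0,0,-0.12,0,0,15,0.65],[0,0,-0.24,0,-4,15,0.65],[0,0,-0.36,0,-8,15,0.65],[0,0,-0.48,0.5,-12,15,0.65],[0,0,-0.6,0.7,-16,15,0.65]]

```text
clock: 23.07
tool_pos: [0.5653, -0.2886, 0.2116]
orientation: [180.0, 0.1, 147.2]
force: [1.4, 0.8, 0.3]
opening: 0.0568
```

Request:
arm_command:
  targets:
    - [[0,0,-0.11,0,-3,0,0.65],[0,0,-0.22,0,-5.8,0,0.65],[0,0,-0.22,0,-5.8,0,0.65]]

```text
clock: 23.32
tool_pos: [0.5643, -0.3496, 0.2101]
orientation: [-179.9, -0.0, 134.3]
force: [0.3, -0.0, -0.2]
opening: 0.057
```

```bash
python3 chk.py 11; python3 - <<'E'
from h import *
# detect caps in scene frames: compare patches to scene0 for j2,j0
a=cv2.imread('pics/s10_raw.png').astype(int);b=cv2.imread('pics/s11_raw.png').astype(int)
for k,(u,v) in dict(j2=(155,204),j0=(154,177)).items(): print(k,abs(a-b)[v-12:v+18,u-15:u+15].mean())
im=cv2.imread('pics/w11_raw.png');im=cv2.GaussianBlur(im,(3,3),0).astype(int)
mask=(im[:,:,0]>im[:,:,2]+2)&(im.min(2)>150)
n_,l,st,ce=cv2.connectedComponentsWithStats(mask.astype(np.uint8))
m=load('w11')
for s,c in zip(st,ce):
    if 400<s[4]<4000: print(s,at_z(m,*c,.056))
E
```

```text
23.3167 [ 0.5643 -0.3496  0.2101] [-179.9   -0.   134.3] 0.05700519375478453
j1 wrist [221.  37.] scene [182. 177.]
j2 wrist [263. 173.] scene [155. 204.]
j0 wrist [161. 114.] scene [154. 177.]
j2 12.207037037037036
j0 26.083333333333332
[363   0  78  86 791] [ 0.56780392 -0.18341014  0.056     ]
[ 384    0  128   72 3707] [ 0.58611545 -0.14841132  0.056     ]
[ 243  156   40   40 1276] [ 0.56615399 -0.34869667  0.056     ]
[407 194  38  42 574] [ 0.70928449 -0.27072902  0.056     ]
[384 204  28  32 411] [ 0.69417304 -0.29148194  0.056     ]
[261 303  34  31 406] [ 0.68689508 -0.44695483  0.056     ]
```

Request:
arm_command:
  targets:
    - [[0,0,0,0.1,0,-4,0.65],[0,0,0,0.1,0,-8,0.65],[0,0,0,0.1,0,-12,0.65],[0,0,0,0.1,0,-16,0.65],[0,0,0,0.1,0,-17.8,0.65],[0,0,0,0.1,0,-17.8,0.65],[0,0,0,0.1,0,-17.8,0],[0,0,0,0.1,0,-17.8,0]]

```text
clock: 24.08
tool_pos: [0.5676, -0.3453, 0.0351]
orientation: [180.0, 0.1, 134.9]
force: [1.2, -0.2, 0.1]
opening: 0.0487
```

Request:
arm_command:
  targets:
    - [[0,0,0,0,0,0,0],[0,0,0,0,0,0,0],[0,0,0,0,0,0,0],[0,0,0,0,0,4,0],[0,0,0,0,0,8,0],[0,0,0,0,0,12,0],[0,0,0,0,0,17,0],[0,0,0,0,0,17,0]]

```text
clock: 24.75
tool_pos: [0.5689, -0.3472, 0.2126]
orientation: [179.8, 0.7, 134.9]
force: [0.5, -0.9, -0.1]
opening: 0.0395
```

```bash
python3 chk.py 12
```

```text
24.75 [ 0.5689 -0.3472  0.2126] [179.8   0.7 134.9] 0.03949737902117382
j1 wrist [216.  32.] scene [182. 177.]
j2 wrist [257. 169.] scene [155. 204.]
j0 wrist [155. 109.] scene [154. 177.]
```

View pics/v12.png

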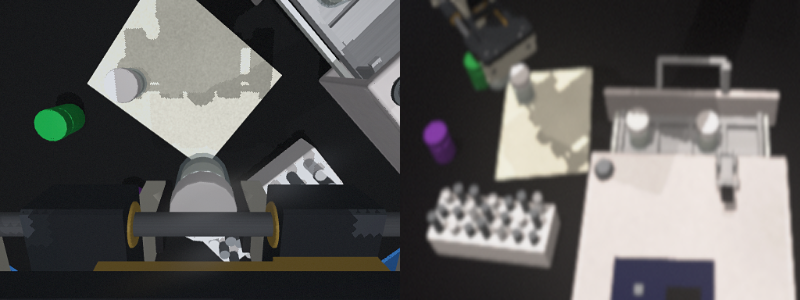

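Jars 3 and 1 stand in the +31 and -93 pockets, jar 2 is held, and jar 0 is unmoved at (155,108). Jar 2 goes to the -31 pocket with the jaws diagonal.

Request:
arm_command:
  targets:
    - [[0,0,0,-0.2,4,0,0],[0,0,0,-0.4,8,0,0],[0,0,0,-0.6,12,0,0],[0,0,0,-0.8,16,0,0],[0,0,0,-1,20,0,0],[0,0,0,-1.1,24,0,0],[0,0,0,-1.1,28.1,0,0],[0,0,0,-1.1,28.1,0,0]]

```text
clock: 25.52
tool_pos: [0.5546, -0.0588, 0.2026]
orientation: [179.9, -0.1, 135.1]
force: [0.1, -1.0, -1.8]
opening: 0.0393
```

Request:
arm_command:
  targets:
    - [[0,0,0,0,0,-4,0],[0,0,0,0,0,-8,0],[0,0,0,0,0,-10.5,0],[0,0,0,0,0,-10.5,0],[0,0,0,0,0,-10.5,0]]

```text
clock: 25.93
tool_pos: [0.5539, -0.0648, 0.097]
orientation: [-179.8, -0.1, 134.8]
force: [1.1, -0.1, -1.4]
opening: 0.0395
```

Request:
arm_command:
  targets:
    - [[0,0,0,0.2,0,-2,0],[0,0,0,0.2,0,-3.2,0],[0,0,0,0.2,0,-3.2,0],[0,0,0,0.2,0,-3.2,0]]

```text
clock: 26.27
tool_pos: [0.5579, -0.0646, 0.0676]
orientation: [179.9, 0.1, 134.8]
force: [0.8, -0.7, -0.9]
opening: 0.0393
```

Request:
arm_command:
  targets:
    - [[0,0,0,0,0,-0.1,0.58],[0,0,0,0,0,-0.1,0.58],[0,0,0,0,0,-0.1,0.58],[0,0,0,0,0,4,0.58],[0,0,0,0,0,8,0.58],[0,0,0,0,0,12,0.58],[0,0,0,0,0,15,0.65],[0,0,0,-1,-4,15,0.65]]

```text
clock: 26.93
tool_pos: [0.5525, -0.1014, 0.2245]
orientation: [179.4, 0.5, 135.2]
force: [2.4, -0.9, 0.0]
opening: 0.0558
```

Request:
arm_command:
  targets:
    - [[0,0,0,-1,-4,0,0.65],[0,0,0,-2,-8,0,0.65],[0,0,0,-3,-12,0,0.65],[0,0,0,-4,-16,0,0.65],[0,0,0,-6,-19,0,0.65],[0,0,0,-7,-22,0,0.65],[0,0,0,-8.5,-26,0,0.65],[0,0,0,-8.5,-26.7,0,0.65]]

```text
clock: 27.6
tool_pos: [0.4597, -0.3755, 0.2169]
orientation: [-180.0, 0.1, 134.7]
force: [0.8, 1.1, 0.6]
opening: 0.0569
```

```bash
python3 chk.py 13; python3 - <<'E'
from h import *
im=cv2.imread('pics/w13_raw.png');im=cv2.GaussianBlur(im,(3,3),0).astype(int)
mask=(im[:,:,0]>im[:,:,2]+2)&(im.min(2)>150)
n_,l,st,ce=cv2.connectedComponentsWithStats(mask.astype(np.uint8))
m=load('w13')
for s,c in zip(st,ce):
    if 400<s[4]<4000: print(s,at_z(m,*c,.056))
E
```

```text
27.6 [ 0.4597 -0.3755  0.2169] [-1.800e+02  1.000e-01  1.347e+02] 0.05687327574760585
j1 wrist [327. 103.] scene [182. 177.]
j2 wrist [354. 224.] scene [155. 204.]
j0 wrist [264. 171.] scene [154. 177.]
[ 468   31   44   81 1200] [ 0.54332016 -0.16531957  0.056     ]
[ 244  152   40   39 1232] [ 0.46107337 -0.3724144   0.056     ]
```

Jar 0 is confirmed at (0.461, -0.3725). For the +93 pocket I'll turn the jaws back to across-y, so the gripper body clears the keeper upright.

Request:
arm_command:
  targets:
    - [[0,0,0,0.1,0.2,-4,0.65],[0,0,0,0.1,0.2,-8,0.65],[0,0,0,0.1,0.2,-12,0.65],[0,0,0,0.1,0.2,-16,0.65],[0,0,0,0.1,0.2,-18.3,0.65],[0,0,0,0.1,0.2,-18.3,0.65],[0,0,0,0.1,0.2,-18.3,0],[0,0,0,0.1,0.2,-18.3,0]]

```text
clock: 28.37
tool_pos: [0.4648, -0.3695, 0.0351]
orientation: [180.0, 0.1, 134.9]
force: [0.4, -0.2, 1.2]
opening: 0.0489
```

Request:
arm_command:
  targets:
    - [[0,0,0,0,0,0,0],[0,0,0,0,0,0,0],[0,0,0,0,0,0,0],[0,0,0,0,0,4,0],[0,0,0,0,0,8,0],[0,0,0,0,0,12,0],[0,0,0,0,0,16,0],[0,0,0,0,0,18.5,0]]

```text
clock: 29.03
tool_pos: [0.4639, -0.3702, 0.2239]
orientation: [179.9, 0.3, 134.9]
force: [1.2, -0.7, -0.4]
opening: 0.0391
```

Request:
arm_command:
  targets:
    - [[0,0,0.1,1,4,0,0],[0,0,0.22,2,8,0,0],[0,0,0.34,3,12,0,0],[0,0,0.46,4,16,0,0],[0,0,0.58,5,20,0,0],[0,0,0.7,6,24,0,0],[0,0,0.76,7,28,0,0],[0,0,0.76,8,31,0,0]]

```text
clock: 29.7
tool_pos: [0.5431, -0.0567, 0.2193]
orientation: [179.9, 0.1, 178.7]
force: [-0.2, -0.8, -1.4]
opening: 0.0389
```

Request:
arm_command:
  targets:
    - [[0,0,0,1,4,0,0],[0,0,0,1.5,8,0,0],[0,0,0,1.5,12,0,0],[0,0,0,1.5,12.4,0,0],[0,0,0,1.5,12.4,0,0]]

```text
clock: 30.12
tool_pos: [0.558, 0.0669, 0.2187]
orientation: [180.0, 0.0, 178.6]
force: [0.1, -0.8, -0.8]
opening: 0.0396
```

Request:
arm_command:
  targets:
    - [[0,0,0,0,-0.4,-4,0],[0,0,0,0,-0.4,-8,0],[0,0,0,0,-0.4,-11.5,0],[0,0,0,0,-0.4,-12,0],[0,0,0,0,-0.4,-12,0],[0,0,0,0,-0.4,-12,0]]

```text
clock: 30.62
tool_pos: [0.5592, 0.06, 0.0999]
orientation: [-180.0, 0.1, 178.4]
force: [0.9, 0.9, 0.0]
opening: 0.0394
```

Request:
arm_command:
  targets:
    - [[0,0,0,-0.1,0.2,-2,0],[0,0,0,-0.1,0.2,-3.4,0],[0,0,0,-0.1,0.2,-3.6,0],[0,0,0,-0.1,0.2,-3.6,0],[0,0,0,-0.1,0.2,-3.6,0]]

```text
clock: 31.03
tool_pos: [0.5583, 0.0629, 0.0641]
orientation: [179.9, 0.2, 178.4]
force: [-0.5, -0.2, -1.2]
opening: 0.0393
```

Request:
arm_command:
  targets:
    - [[0,0,0,0,0,-0.2,0],[0,0,0,0,0,-0.2,0.5],[0,0,0,0,0,-0.2,0.5],[0,0,0,0,0,-0.2,0.5],[0,0,0,0,0,3,0.5],[0,0,0,0,0,7,0.5],[0,0,0,0,0,11,0.5],[0,0,0,0,0,15,0.5]]

```text
clock: 31.7
tool_pos: [0.5566, 0.0623, 0.214]
orientation: [-180.0, -0.0, 178.4]
force: [0.8, 1.4, -0.7]
opening: 0.0438
```

Request:
arm_command:
  targets:
    - [[0,0,0,0,0,4,0],[0,0,0,2,-4,6,0],[0,0,0,4,-8,6,0],[0,0,0,6,-12,6,0],[0,0,0,8,-16,6,0],[0,0,0,10.4,-19,6,0],[0,0,0,10.4,-22.7,6,0],[0,0,0,10.4,-22.7,6,0]]

```text
clock: 32.37
tool_pos: [0.6615, -0.1699, 0.2707]
orientation: [-179.9, -0.1, 178.2]
force: [-0.4, 0.5, 0.5]
opening: 0.0008
```

```bash
python3 - <<'E'
from h import *
o=ctrl.get_obs();print(o['clock'],o['tool_pos'].round(4),o['orientation'].round(1),o['opening'])
w,m=snap('wrist','w14');s,n=snap('scene','s14')
cv2.imwrite('pics/v14.png',np.hstack([w[:,100:],cv2.resize(s[170:266,180:276],(384,384),interpolation=cv2.INTER_CUBIC)]))
E
```

```text
32.3667 [ 0.6615 -0.1699  0.2707] [-1.799e+02 -1.000e-01  1.782e+02] 0.0007854088807577604
```

View pics/v14.png

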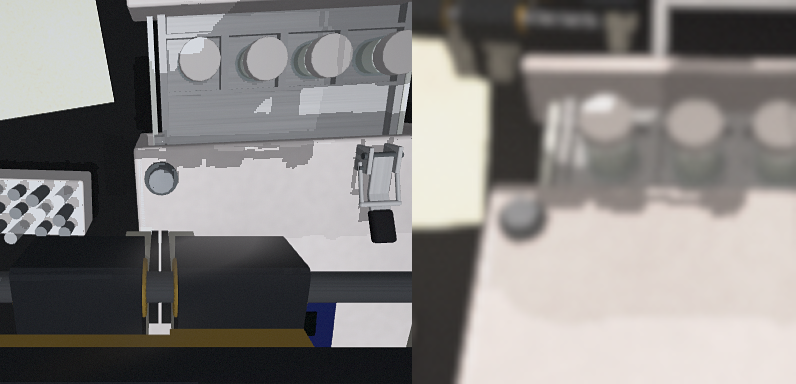

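All four jar caps are in a row at x≈199, 266, 331 and 399 of this crop (y≈55), each in its own pocket. The bail lies folded over the lever at (380,180), and the button is at (161,179).

```bash
python3 - <<'E'
from h import *
m=load('w14')
print('btn',at_z(m,261.5,178.5,.128))
for u,v in((299,58),(366,58),(431,54),(499,50)):
    p=at_z(m,u,v,.086)[:2]-[.5578,-.0354]; a=np.radians(1.2);print((np.array([[np.cos(a),np.sin(a)],[-np.sin(a),np.cos(a)]])@p).round(4))
E
```

```text
btn [ 0.66181171 -0.16893811  0.128     ]
[-0.0032 -0.0948]
[ 0.0001 -0.0317]
[-0.0002  0.0292]
[-0.0003  0.0924]
```

Request:
arm_command:
  targets:
    - [[0,0,0,0,0.1,-4,0],[0,0,0,0,0.1,-8,0],[0,0,0,0,0.1,-12,0],[0,0,0,0,0.1,-14,0],[0,0,0,0,0.1,-15,0],[0,0,0,0,0.1,-15.4,0],[0,0,0,0,0.1,-15.4,0],[0,0,0,0,0.1,-15.4,0]]

```text
clock: 33.13
tool_pos: [0.6611, -0.1624, 0.1206]
orientation: [-180.0, 0.1, 178.5]
force: [-3.5, 1.1, 3.9]
opening: 0.0005
```

Request:
arm_command:
  targets:
    - [[0,0,0,0,0,-0.2,0],[0,0,0,0,0,-0.2,0],[0,0,0,0,0,-0.2,0],[0,0,0,0,0,-0.2,0],[0,0,0,0,0,-0.2,0],[0,0,0,0,0,-0.2,0]]

```text
clock: 33.63
tool_pos: [0.6613, -0.1625, 0.1201]
orientation: [-180.0, 0.1, 178.5]
force: [-8.4, 3.6, 14.8]
opening: 0.0004
```

```bash
python3 - <<'E'
from h import *
s,n=snap('scene','s15');a=cv2.imread('pics/s14_raw.png')
m=load('s15')
# handle bar brightness profile along unit x at several tray travels
for t in np.arange(0,.131,.01):
    vals=[]
    for y in np.linspace(-.07,-.0,15):
        u,v=proj(m,(.5785-t,y,.1)); vals.append(s[int(round(v)),int(round(u))].mean())
    print(round(t,3),int(np.mean(vals)))
E
```

```text
0.0 101
0.01 102
0.02 141
0.03 68
0.04 32
0.05 31
0.06 30
0.07 46
0.08 165
0.09 116
0.1 27
0.11 27
0.12 26
0.13 26
```

Request:
arm_command:
  targets:
    - [[0,0,0,0,0,4,0],[0,0,0,0,0,8,0],[0,0,0,-4,2,10,0],[0,0,0,-8,4,10,0],[0,0,0,-12,6,10,0],[0,0,0,-16,8,10,0],[0,0,0,-20,10,10,0],[0,0,0,-23,11,10,0]]

```text
clock: 34.35
tool_pos: [0.438, -0.0555, 0.2172]
orientation: [180.0, 0.1, 178.4]
force: [-0.7, 1.7, 2.1]
opening: -0.0001
```

Request:
arm_command:
  targets:
    - [[0,0,0,0,0,-4,0],[0,0,0,0,0,-8,0],[0,0,0,0,0,-12,0],[0,0,0,0,0,-12.5,0],[0,0,0,0,0,-12.5,0],[0,0,0,0,0,-12.5,0]]

```text
clock: 34.85
tool_pos: [0.4406, -0.0563, 0.0928]
orientation: [-180.0, 0.1, 178.5]
force: [0.8, -0.2, 0.4]
opening: 0.0005
```

```bash
cat > bar.py <<'E'
from h import *
o=ctrl.get_obs();print(o['clock'],o['tool_pos'],o['force'])
s,n=snap('scene','sb');m=load('sb')
print([(round(t,3),int(np.mean([s[int(round(v)),int(round(u))].mean() for u,v in [proj(m,(.5785-t,y,.1)) for y in np.linspace(-.09,.01,15)]]))) for t in np.arange(-.01,.131,.01)])
E
python3 bar.py
```

```text
34.85 [ 0.44062464 -0.056251    0.09283968] [ 0.82284001 -0.18004128  0.43391148]
[(np.float64(-0.01), 127), (np.float64(0.0), 218), (np.float64(0.01), 110), (np.float64(0.02), 45), (np.float64(0.03), 43), (np.float64(0.04), 43), (np.float64(0.05), 53), (np.float64(0.06), 169), (np.float64(0.07), 109), (np.float64(0.08), 29), (np.float64(0.09), 27), (np.float64(0.1), 27), (np.float64(0.11), 26), (np.float64(0.12), 29), (np.float64(0.13), 44)]
```

Request:
arm_command:
  targets:
    - [[0,0,0,2.5,0,-0.5,0],[0,0,0,4.5,0,-0.5,0],[0,0,0,5.5,0,-0.5,0],[0,0,0,6.5,0,-0.5,0],[0,0,0,7.5,0,-0.5,0],[0,0,0,8.5,0,-0.5,0],[0,0,0,9.5,0,-0.5,0],[0,0,0,10.5,0,-0.5,0]]

```text
clock: 35.57
tool_pos: [0.5447, -0.0567, 0.0863]
orientation: [180.0, -0.0, 178.4]
force: [-2.1, 1.0, 1.6]
opening: 0.0006
```

Request:
arm_command:
  targets:
    - [[0,0,0,0.8,0,0,0],[0,0,0,1.4,0,0,0],[0,0,0,1.8,0,0,0],[0,0,0,2.1,0,0,0],[0,0,0,2.1,0,0,0],[0,0,0,2.1,0,0,0]]

```text
clock: 36.07
tool_pos: [0.5631, -0.057, 0.0854]
orientation: [-180.0, -0.2, 178.4]
force: [-8.0, 0.6, 3.7]
opening: 0.0007
```

Force is now 8 N. I'll push a little further to confirm the stop.

Request:
arm_command:
  targets:
    - [[0,0,0,0.4,0,0,0],[0,0,0,0.7,0,0,0],[0,0,0,0.7,0,0,0],[0,0,0,0.7,0,0,0]]

```text
clock: 36.4
tool_pos: [0.5635, -0.0575, 0.0847]
orientation: [-179.9, -0.9, 178.3]
force: [-27.8, 4.4, 19.6]
opening: 0.0005
```

It is hard against the stop: no further travel, and 28 N. Backing off to check.

Request:
arm_command:
  targets:
    - [[0,0,0,-2,0,0,0],[0,0,0,-5,0,0,0],[0,0,0,-9,0,0,0],[0,0,0,-10,0,4,0],[0,0,0,-10,0,8,0],[0,0,0,-10,0,12,0],[0,0,0,-8,0,16,0],[0,0,0,-5,0,20,0]]

```text
clock: 37.07
tool_pos: [0.5154, -0.0568, 0.2811]
orientation: [179.9, 0.3, 178.4]
force: [1.7, 0.8, -0.8]
opening: 0.0005
```

Request:
arm_command:
  targets:
    - [[0,0,0,0,-4,2,0],[0,0,0,0,-8,2,0],[0,0,0,0,-12,2,0],[0,0,0,0,-16,2,0],[0,0,0,0,-16,2,0]]

```text
clock: 37.48
tool_pos: [0.5153, -0.2221, 0.2967]
orientation: [-179.9, -0.0, 178.1]
force: [0.8, 0.5, -0.5]
opening: 0.0006
```

```bash
python3 bar.py; python3 - <<'E'
from h import *
s=cv2.imread('pics/sb_raw.png');cv2.imwrite('pics/fin.png',cv2.resize(s[140:340,120:440],(800,500),interpolation=cv2.INTER_CUBIC))
a=cv2.imread('pics/scene0_raw.png')
# handle row shift home vs now
r=slice(240,280)
print(cv2.phaseCorrelate(a[195:218,238:275].mean(2).astype(np.float32),s[195:218,238:275].mean(2).astype(np.float32)))
E
```

```text
37.4833 [ 0.51528342 -0.22205666  0.29670674] [ 0.77026781  0.52049952 -0.45263885]
[(np.float64(-0.01), 110), (np.float64(0.0), 154), (np.float64(0.01), 39), (np.float64(0.02), 33), (np.float64(0.03), 31), (np.float64(0.04), 29), (np.float64(0.05), 29), (np.float64(0.06), 26), (np.float64(0.07), 23), (np.float64(0.08), 21), (np.float64(0.09), 20), (np.float64(0.1), 20), (np.float64(0.11), 19), (np.float64(0.12), 18), (np.float64(0.13), 17)]
((-0.020626370293964413, 0.012008534223980405), 0.9872671055297056)
```

View pics/fin.png

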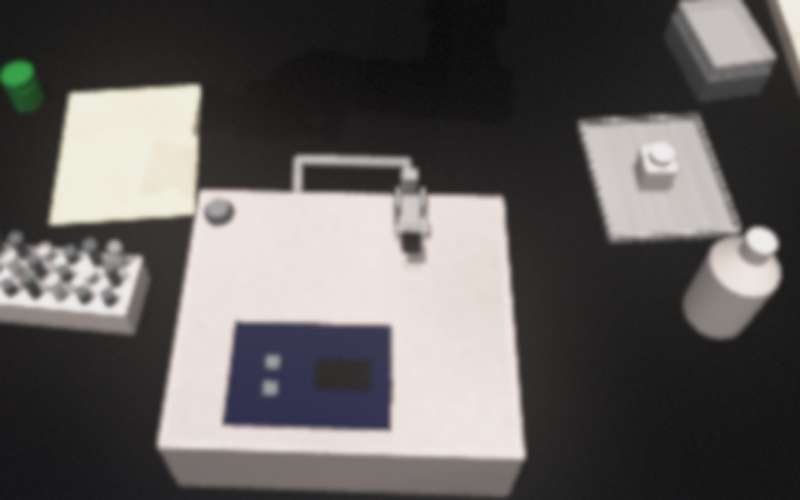

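The tray handle matches its home picture to within 0.02 px. The bottle stands in the dish, the mat is empty, the latch lies back open and the bystanders are in place. Handing in.

```bash
python3 -c "
from plant import ctrl
print(ctrl.close_job(), ctrl.get_obs()['clock'])"
```

```text
the job is handed in; nothing more can be done
the job is handed in; nothing more can be done
```

The job is done and handed in at about 37.5 s on the robot's clock. The interface gives no verdict, so this rests on my own checks.

- **Latch:** I swung the lever over until the bail sprang free, then laid it back. The last picture shows the bail folded on the lever, clear of the keeper.
- **Tray out:** I pulled it to the stop. It stayed out by 125 mm after I let go, so the catch held.
- **Bottle:** Only one square bottle was present. It stands upright in the dish in the last picture.
- **Jars:** All four were present and stand one per pocket. Just before closing, their centres measured within about 4 mm of the pocket centres and they were upright. One jar was knocked about 3 cm aside during the run, so I measured it again before gripping it.
- **Tray home:** I pressed the button to its stop, and the tray drew back by its spring. I then pushed it to the hard stop. The handle matches its starting picture to within 0.02 px.

No check failed. The jars could not be seen once the tray was shut. The other items and the green look-alike were in place in the last picture; the purple look-alike was outside the part I viewed. The wrist force readings I saw stayed under about 35 N.

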